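# Move the charged battery pack to the work light

## Task

The battery pack on the charger is full. Squeeze the two side buttons of the pack together to free its latch, slide it back off the charger, and slide it onto the empty shoe of the LED work light until it is fully home and its latch has sprung out and holds it. Leave everything else on the counter where it is.

Things in the scene. Friction and masses are not known exactly. Their poses are not given: they have to be found in the camera images.
- pack: Slide-on battery pack, 0.3 kg, latched on the charger at the start. Black shell 88 mm long (x), 52 wide (y), 12.5 to 58 mm above the origin; under it a 24 mm neck and a tongue 36 mm wide, 5 mm thick, from 22 mm behind to 34 mm ahead of the origin (a thinner toe to 40 mm). Origin: underside of the tongue, midway along the shell; x to the nose, which goes on first; z up.
- pack_grip (a point): Centre of the pack between its two side buttons, 36 mm above its origin. A grey ribbed button, 26 mm long (x) and 16 mm high, sits in the middle of each long side; 65 mm across when out, 55 mm when fully squeezed. Gripped across the squeezed buttons (20 N or more) the pack is held firmly.
- pack_nose (a point): Middle of the pack's nose face, 44 mm ahead of (x) and 36 mm above the pack's origin. The opposite, rear face is as far behind.
- button_left (a joint): Travel of the button on the pack's +y side: 0 m out, 0.005 m fully in; spring 3 N, rising to 4.5 N fully in. Each button carries a latch tooth beside the neck, 5 to 11 mm ahead of the origin, which at home drops outwards into a notch of the shoe. The pack slides off only with both buttons in by about 4 mm or more.
- button_right (a joint): The same for the button on the pack's -y side. Sliding on works with the buttons out (the teeth ride up ramps over the last 27 mm, 10 to 18 N, and snap out at home) or held in (they spring out when let go at home; not quite home, they stay in and the pack must be pushed on from behind).
- charger: Light grey battery charger fixed to the counter, a flat box 160 mm long (x), 106 mm wide (y), 38 mm high, with the pack on its shoe. Origin under its centre; x is the direction in which a pack slides on (roughly away from the robot), z up.
- charger_home (a point): On the floor of the charger's shoe, 38 mm above the counter, 18 mm ahead of its origin: where the origin of a pack that is fully home lies (1 mm play along x). Axes as the charger. The shoe is as the light's. To take the pack off, slide it level at least 58 mm along -x, then lift.
- light: LED work light fixed to the counter: dark grey base 150 mm long (x), 104 mm wide (y), 32 mm high, an empty shoe on top, and an LED head tilted on a yoke at its far end, 70 to 146 mm ahead of the origin, up to 84 mm high. Origin on the counter, 5 mm ahead of the base's centre; x is the direction in which a pack slides on (roughly away from the robot), z up.
- light_home (a point): On the floor of the light's shoe, 32 mm above the counter, 14 mm ahead of its origin: where the origin of a pack that is fully home lies (1 mm play along x). Axes as the light. Side walls 38 mm apart inside and 10.5 mm high run from 6 mm behind to 47 mm ahead of it; their lips, 28 mm apart, underside 6.5 mm up, hold the tongue; an end stop closes the front.
- light_apron (a point): On the flat bare apron of the light's shoe, level with light_home and 64 mm behind it: set the pack down with its origin here, in line with the shoe, then slide it along +x to the end stop. The walls' mouth, flared to 47 mm, begins 22 mm behind light_home. The apron ends 30 mm behind this point. Axes as the light.
- stone_discs: a pile of three carved grey stone discs, 80 mm across, 30 mm high, lying loose between the charger and the light, nearer the robot; origin under its centre
- print_block: a carved wooden printing block, 56 x 56 mm, with a round knob, 46 mm high in all, loose, between the charger and the light, farther from the robot; origin under its centre
- carver: a grey cordless rotary carver lying on its side, about 165 mm long and 44 mm high, loose at the left of the counter; origin on the counter under its middle
- tumbler: a steel tea tumbler, 64 mm across, 90 mm high, loose, at the right of the counter; origin under its centre
- brush: a 170 mm brush lying loose at the right of the counter, nearer the robot; origin under its middle
- wax_jar: a jar of wax with a steel lid, 70 mm across, 70 mm high, loose at the left of the counter, nearer the robot; origin under its centre
Mind the look-alikes: they are no part of the job. Leave any green or turquoise look-alike of the pack alone.

How it is judged (in metres and radians):
On the way, in this order (a step that is already met when the one before it is completed fails the run):
1. both side buttons are squeezed in while the pack sits on the charger (value of joint each of button_left, button_right above 0.0035 m and distance between pack and charger_home below 0.008 m), for 0.1 s.
2. the pack is off the charger (distance between pack and charger_home above 0.056 m), for 0.1 s.
At the end, for the whole second after the job is handed in: The pack is on the light's shoe, nose first, its origin within 4 mm of the home point and within 0.06 rad of straight and level, both side buttons sprung out (pressed less than 1.5 mm: the teeth are in their notches), at rest (distance between pack and light_home below 0.004 m and x of pack_nose in the frame of light_home above 0.04 m and angle between the x axis of pack and the x axis of light_home, either way round below 0.06 rad and angle between pack's own z axis and vertical below 0.06 rad and value of joint each of button_left, button_right below 0.0015 m and linear speed of pack below 0.01 m/s); the robot touches nothing.
It fails at once if something else on the counter is shifted by more than 30 mm (distance of any of stone_discs, print_block, carver, tumbler, brush, wax_jar from where it was at the start of the episode above 0.03 m).
It also fails if it takes over 45 s, if anything falls off the work surface, if the arm or the gripper's body presses on something with over 40 N, if the wrist force passes 120 N, or if a joint passes its speed limit or range.

## Robot

A 6-joint arm with a two-finger parallel gripper is mounted at the origin on the work surface. World frame = base frame: x ahead of the robot, y to its left, z up, the work surface at z = 0. Lengths are in m, angles in degrees, forces in N, time in s.
With the tool pointing down it reaches from about 0.4 to 0.825 m from the base axis. Payload 7 kg.
Tool frame: the origin (TCP) lies midway between the tips of the shut fingers; the grasp point (between the pads) lies 19 mm behind it; z points along the fingers, y is the line along which they close (so a half turn about z gives the same grasp; the last joint's range is limited). The gripper opens to 88 mm and grips with 3 to 60 N. Pads are 19 mm wide; open, the fingers measure 130 mm over their backs; the gripper's body (78 mm by 193 mm) begins 47 mm behind the grasp point.
Start: joints at [-55.8, 20.546, 0.682, 0, -70.136, -16.507], TCP at [0.205, -0.643, 0.227] pointing down, gripper open.
Joint ranges: [-176.03, 176.03], [-82.01, 121.73], [-58.28, 71.71], [-173.87, 95.51], [-174.79, -0.11], [-173.66, 173.66]. Speed limits (degrees/s): [136.94, 136.94, 172.46, 180, 180, 180].

## Interface

Orientations are given as [roll, pitch, yaw] about the fixed x, y, z axes, in that order (R = Rz(yaw) Ry(pitch) Rx(roll)).
In Python, from plant import ctrl gives the robot as it stands.
- The arm moves only by the tool arm_command, never from a script. Its argument "steps" is a list of rows, each an object with "translation": the shift along the tool's x, y, z in mm, a list of three; "rotation": the turn, a rotation vector about the tool's x, y, z in units of 5 degrees (1.0 is 5 degrees), a list of three; "claw": the finger opening in mm, from 0 to 87.6. In form: [{"translation": [x, y, z], "rotation": [rx, ry, rz], "claw": claw}, ...]. A call has 1 to 5 rows; each row is the pose to reach, as a shift and turn from the pose commanded when the call began, along the tool's axes at that moment; what a row does not reach only later rows make up. A row lasts 1/10 s, in which the tool goes at most 50 mm and 8.59 degrees, less where a joint would pass 70% of its speed; a pose out of reach is approached as far as the arm can. A call with a gripper value outside its range is refused whole. The fingers move at their own pace and stop on an object; the grip force is fixed at half the most. Time passes only in rows, so rows that repeat a pose let the fingers close. It gives the time, the measured TCP pose, the force, the opening and the grip force at its end, in the units of the state.
- ctrl.get_obs(): the state, without advancing time (a new reading comes with each control period).
- ctrl.snapshot(name): name is "scene" or "top" or "wrist"; returns (picture, depth): 480x640x3 uint8, red, green, blue; 480x640 float32, m along the optical axis (not along the pixel's ray), 0 where there is no reading.
- ctrl.calibration(name): a dict with "vertical_fov" (degrees; the focal length in pixels is half the picture's height over the tangent of half this angle, whatever the lens; pixels are square), "cx", "cy" (the principal point, pixels), "rvec" (rotation vector, rad) and "tvec" (3), from world to camera coordinates, as OpenCV has them; the wrist camera has in their place "hand_eye" (4x4, takes a point from camera to tool coordinates, whose origin is the TCP and whose axes are the flange's). Camera axes: x right, y down, z forward; pixel columns grow to the right and rows downward; lengths in m; the calibration is good to about 2 mm. A picture is of the moment at which its call begins: read the wrist's pose just before it. calibration takes no time and is no camera call.
- ctrl.close_job(): hands the job in; it is judged then, once.
The state is a dict: "clock": time; "joint_pos": joint angles; "qvel": joint speeds; "tau": joint torques, N m; "tool_pos": TCP position; "orientation": TCP orientation; "force": force on the tool from outside, world axes, zero at the start; "moment": the same for the moment, N m; "opening": finger opening in m; "gripper_force": force on a finger pad.
Only numpy, scipy, OpenCV 4.12 (cv2) and the standard library are available. Lean on these libraries where they do the work, as an engineer would, in place of code of your own. Each camera call takes 0.05 s, during which the arm holds its last target. There are 200 camera calls.

## Working session

There is one attempt and no reset: what is moved stays moved. The work goes in short steps, Python scripts to look and compute and a tool call to move; the robot and the scene stay as the last step left them, time stands still between calls to the robot, and variables do not carry over. Pictures are saved under pics/ and viewed, at most 10 in all, crops included, and the job is handed in when it is done.

Besides the shell and the picture viewer there is one more tool, called after "Emit:" in YAML: its name, and indented under it one key for each argument. arm_command: Moves the arm, as the interface text tells. Its arguments: {"type":"object","properties":{"steps":{"type":"array"}},"required":["steps"]}

```bash
mkdir -p pics; ls; cat > h.py <<'E'
import numpy as np, cv2
from scipy.spatial.transform import Rotation as R
from plant import ctrl
def cam(n,o=None):
    c=ctrl.calibration(n); f=240/np.tan(np.radians(c["vertical_fov"])/2)
    if "hand_eye" in c:
        T=np.eye(4);T[:3,:3]=R.from_euler('xyz',o["orientation"],degrees=True).as_matrix();T[:3,3]=o["tool_pos"]
        M=T@np.array(c["hand_eye"])
    else:
        W=np.eye(4);W[:3,:3]=R.from_rotvec(np.ravel(c["rvec"])).as_matrix();W[:3,3]=np.ravel(c["tvec"]);M=np.linalg.inv(W)
    return f,c["cx"],c["cy"],M
def cloud(d,C):
    f,cx,cy,M=C; v,u=np.mgrid[:480,:640]
    p=np.stack([(u-cx)/f*d,(v-cy)/f*d,d],-1)
    P=p@M[:3,:3].T+M[:3,3]; P[d==0]=np.nan; return P
def shot(n,tag):
    o=ctrl.get_obs(); im,d=ctrl.snapshot(n); C=cam(n,o)
    cv2.imwrite(f"pics/{tag}.png",im[:,:,::-1]); np.savez(f"{tag}.npz",im=im,P=cloud(d,C),M=C[3],k=C[:3])
    return im,cloud(d,C),C,o
E
python3 - <<'E'
from h import *
for n in("top","scene"):
    im,P,C,o=shot(n,n); print(n,C,np.isnan(P[...,0]).mean())
print(o); print(ctrl.calibration("top"),ctrl.calibration("wrist"))
E
```

```text
pics
top (np.float64(486.82227031985167), 314.4552384727399, 243.39488541779204, array([[-0.00488123, -0.99693758,  0.07804894,  0.41343291],
       [-0.99994753,  0.00416322, -0.00935956,  0.01674948],
       [ 0.00900596, -0.07809053, -0.99690559,  1.56518692],
       [ 0.        ,  0.        ,  0.        ,  1.        ]])) 0.003958333333333334
scene (np.float64(622.0364209464287), 318.92791400998254, 227.4736402381404, array([[-0.51080268,  0.66048449, -0.55030978,  1.33939162],
       [ 0.85952674,  0.40513465, -0.31157615,  0.46125299],
       [ 0.01715835, -0.63215991, -0.77464795,  1.22131127],
       [ 0.        ,  0.        ,  0.        ,  1.        ]])) 0.003977864583333333
{'clock': 0.05, 'joint_pos': array([-5.58008193e+01,  2.05911865e+01,  6.37562788e-01, -2.10887807e-02,
       -7.01344254e+01, -1.65067656e+01]), 'qvel': array([-0.01538762, -0.10944425,  0.06901147,  0.00768083,  0.06413785,
        0.07839888]), 'tau': array([-3.18547682e-03, -5.84671104e+01,  2.94056618e+01,  7.02620611e+00,
        1.01866142e-02, -6.72752708e-05]), 'tool_pos': array([ 0.20499016, -0
[... 206 characters left out ...]
676317]), 'gripper_force': 0.0, 'opening': 0.08781997129674467}
{'vertical_fov': 52.48595463909794, 'cx': 314.4552384727399, 'cy': 243.39488541779204, 'rvec': array([ 2.18096883, -2.19086941,  0.09551172]), 'tvec': array([0.00467065, 0.53432336, 1.52823236])} {'vertical_fov': 60.20299229180841, 'cx': 320.64532945501264, 'cy': 236.5359031165872, 'hand_eye': array([[ 3.60207036e-04, -9.70009087e-01, -2.43068388e-01,
         6.58308473e-02],
       [ 9.99999865e-01,  4.40693773e-04, -2.76753298e-04,
        -1.27583945e-03],
       [ 3.75571939e-04, -2.43068255e-01,  9.70009115e-01,
        -1.57875624e-01],
       [ 0.00000000e+00,  0.00000000e+00,  0.00000000e+00,
         1.00000000e+00]])}
```

View pics/top.png

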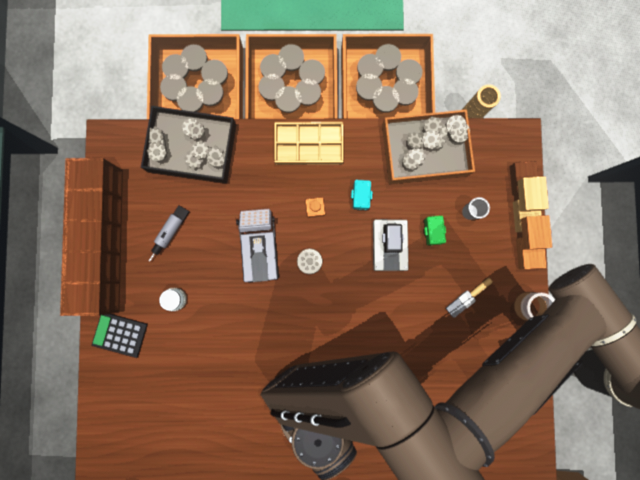

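View pics/scene.png

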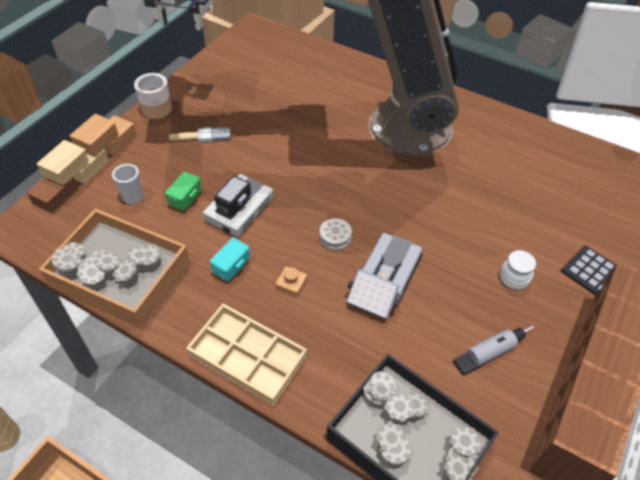

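Top view: the candidates are the black pack on the light grey charger at top px (392,236), a green look-alike at (435,230) and a turquoise one at (362,195). I choose the black one at (392,236). The light, with its head at the far end, is at (258,245), and the discs are at (310,261).

```bash
cat >> h.py <<'E'
def rect(P,box,z0,z1):
    m=(P[...,0]>box[0])&(P[...,0]<box[1])&(P[...,1]>box[2])&(P[...,1]<box[3])&(P[...,2]>z0)&(P[...,2]<z1)
    m=cv2.morphologyEx(m.astype(np.uint8),cv2.MORPH_OPEN,np.ones((3,3)))>0
    q=P[m]; (c,s,a)=cv2.minAreaRect((q[:,:2]*1000).astype(np.float32)); a=(a+45)%90-45
    return len(q),np.round(c,1),np.round(s,1),round(a,2),np.round(np.nanmedian(q[:,2])*1000,1)
E
python3 - <<'E'
from h import *
for n in("top","scene"):
    P=np.load(n+".npz")["P"]
    for u,v in ([(392,236),(378,262),(260,272),(256,250),(256,220),(440,330),(330,350)] if n=="top" else [(235,192),(220,215)]): print(n,u,v,P[v,u].round(4))
P=np.load("top.npz")["P"]
c=P[236,392]; l=P[262,258]
for nm,c,zs in(("charger",P[245,392],[(.02,.05),(.085,.11)]),("light",P[245,258],[(.02,.04),(.02,.1)])):
    b=(c[0]-.13,c[0]+.13,c[1]-.075,c[1]+.075)
    for z in zs: print(nm,z,rect(P,b,*z))
im=cv2.imread("pics/top.png")
cv2.imwrite("pics/crop.png",cv2.resize(im[180:290,220:460],None,fx=3.3,fy=3.3,interpolation=2))
E
```

```text
top 392 236 [ 0.5499 -0.2323  0.0972]
top 378 262 [ 0.4735 -0.1967  0.0392]
top 260 272 [0.4439 0.1732 0.0387]
top 256 250 [0.5132 0.1864 0.0346]
top 256 220 [0.6036 0.1828 0.0711]
top 440 330 [ 0.2569 -0.3981 -0.0047]
top 330 350 [ 0.1962 -0.0457 -0.0033]
scene 235 192 [ 0.5519 -0.2224  0.0973]
scene 220 215 [ 0.5937 -0.2444  0.039 ]
charger (0.02, 0.05) (1164, array([ 527.9, -237.9]), array([107.7, 159.4]), -0.23, np.float64(37.7))
charger (0.085, 0.11) (483, array([ 544.7, -237.7]), array([53.5, 85.7]), -2.01, np.float64(95.7))
light (0.02, 0.04) (1377, array([491.3, 179.2]), array([152.7, 104.3]), 4.38, np.float64(32.1))
light (0.02, 0.1) (2260, array([528.3, 181.2]), array([226., 120.]), 5.06, np.float64(34.7))
```

View pics/crop.png

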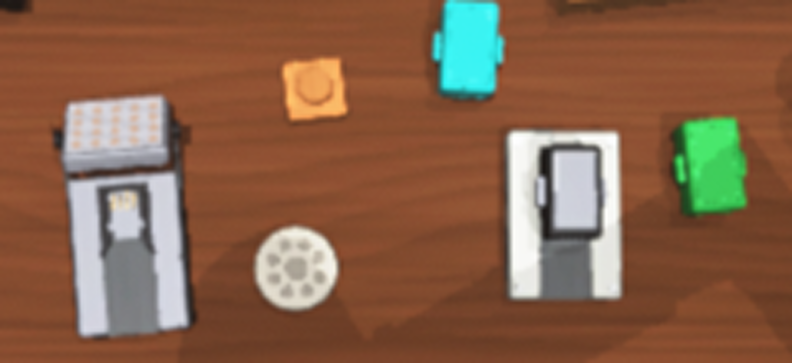

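The close crop confirms the black pack with grey ribbed buttons on the charger, at crop px (572,190). The light's shoe is empty, with its mouth towards the robot (crop px 130,290). Next I'll work out the move to hover over the charger.

```bash
cat >> h.py <<'E'
def goto(pos,yaw,o=None):
    o=o or ctrl.get_obs(); A=R.from_euler('xyz',o["orientation"],degrees=True); B=R.from_euler('xyz',[180,0,yaw],degrees=True)
    t=A.inv().apply(np.array(pos)-o["tool_pos"])*1000
    print("now",np.round(o["tool_pos"],4),np.round(o["orientation"],2),"t",round(o["clock"],2),"F",np.round(o["force"],1),"op",round(o["opening"],4),"gf",round(o["gripper_force"],1))
    print("  shift",np.round(t,1),"rot",np.round((A.inv()*B).as_rotvec(degrees=True)/5,3))
E
python3 -c "
from h import *
goto([.49,-.238,.26],179)"
```

```text
now [ 0.205  -0.6427  0.2257] [ 1.7992e+02 -1.0000e-02 -1.6231e+02] t 0.1 F [-0.7 -0.3  0.4] op 0.0876 gf 0.0
  shift [-394.5  299.   -33.9] rot [ 0.017 -0.004  3.738]
```

Emit:
arm_command:
  steps:
    - {"translation": [-394, 299, -34], "rotation": [0, 0, 3.74], "claw": 80}
    - {"translation": [-394, 299, -34], "rotation": [0, 0, 3.74], "claw": 80}
    - {"translation": [-394, 299, -34], "rotation": [0, 0, 3.74], "claw": 80}
    - {"translation": [-394, 299, -34], "rotation": [0, 0, 3.74], "claw": 80}
    - {"translation": [-394, 299, -34], "rotation": [0, 0, 3.74], "claw": 80}

```text
clock: 0.6
tool_pos: [0.3474, -0.4399, 0.2433]
orientation: [180.0, -0.0, 179.0]
force: [1.1, -0.2, -0.1]
opening: 0.0799
gripper_force: 0.0
```

```bash
python3 -c "
from h import *
goto([.49,-.238,.26],179)"
```

```text
now [ 0.3474 -0.4399  0.2433] [ 1.7998e+02 -2.0000e-02  1.7897e+02] t 0.6 F [ 1.1 -0.2 -0.1] op 0.0799 gf 0.0
  shift [-139.   204.5  -16.6] rot [ 0.004 -0.003 -0.007]
```

Emit:
arm_command:
  steps:
    - {"translation": [-139, 204, -17], "rotation": [0, 0, 0], "claw": 80}
    - {"translation": [-139, 204, -17], "rotation": [0, 0, 0], "claw": 80}
    - {"translation": [-139, 204, -17], "rotation": [0, 0, 0], "claw": 80}
    - {"translation": [-139, 204, -17], "rotation": [0, 0, 0], "claw": 80}
    - {"translation": [-139, 204, -17], "rotation": [0, 0, 0], "claw": 80}

```text
clock: 1.1
tool_pos: [0.4901, -0.2381, 0.2606]
orientation: [180.0, 0.0, 179.0]
force: [0.7, -0.8, 0.7]
opening: 0.0798
gripper_force: 0.0
```

Emit:
arm_command:
  steps:
    - {"translation": [0, 0, 0], "rotation": [0, 0, 0], "claw": 80}
    - {"translation": [0, 0, 0], "rotation": [0, 0, 0], "claw": 80}

```text
clock: 1.3
tool_pos: [0.4898, -0.239, 0.2602]
orientation: [180.0, -0.0, 179.1]
force: [0.1, 0.3, -0.4]
opening: 0.0795
gripper_force: 0.0
```

```bash
python3 - <<'E'
from h import *
im,P,C,o=shot("wrist","w1")
b=(.38,.68,-.30,-.17)
print(o["tool_pos"],o["orientation"])
for z in [(.032,.044),(.088,.105),(.06,.105)]: print(z,rect(P,b,*z))
E
```

```text
[ 0.48975224 -0.23903591  0.2601558 ] [ 1.79987714e+02 -3.95490663e-02  1.79142462e+02]
(0.032, 0.044) (10413, array([ 556.9, -236.2]), array([229.4, 117.2]), 4.94, np.float64(37.8))
(0.088, 0.105) (4342, array([ 530.3, -239.9]), array([51.9, 60.5]), -0.38, np.float64(95.9))
(0.06, 0.105) (5188, array([ 529.8, -239.7]), array([66.3, 60.9]), -1.07, np.float64(95.6))
```

View pics/w1.png

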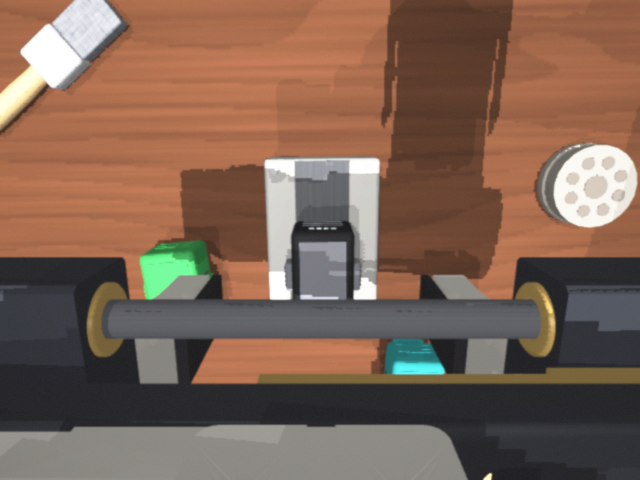

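The wrist view shows the black pack at (323,262) on the charger (edges x 266–378, rear edge at row 158), the green look-alike at (175,265), and turquoise at (413,357) behind the gripper. I'll refine with edge line fits.

```bash
cat >> h.py <<'E'
def edges(P,box,z0,z1,step=2.0,lo=2,hi=98):
    """fit y-min, y-max as lines over x; x-min as line over y (mm, deg)"""
    m=(P[...,0]>box[0])&(P[...,0]<box[1])&(P[...,1]>box[2])&(P[...,1]<box[3])&(P[...,2]>z0)&(P[...,2]<z1)
    m=cv2.morphologyEx(m.astype(np.uint8),cv2.MORPH_OPEN,np.ones((3,3)))>0
    q=P[m]*1000; out={}
    def fit(a,b,f,mode):
        k=np.round(a/step); xs=[];ys=[]
        for i in np.unique(k):
            s=b[k==i]
            if len(s)>8: xs.append(i*step); ys.append(f(s))
        xs=np.array(xs);ys=np.array(ys); w=np.ones(len(xs),bool)
        for _ in range(6):
            p=np.polyfit(xs[w],ys[w],1); r=abs(ys-np.polyval(p,xs)); w=r<max(1.0,2*np.median(r[w]))
        return p,w.sum(),len(w),xs[w].min(),xs[w].max()
    for nm,a,b,f in(("ymin",q[:,0],q[:,1],np.min),("ymax",q[:,0],q[:,1],np.max),("xmin",q[:,1],q[:,0],np.min),("xmax",q[:,1],q[:,0],np.max)):
        p,n,N,x0,x1=fit(a,b,f,0); out[nm]=p
        print(nm,"ang",round(np.degrees(np.arctan(p[0])),2),"at mid",round(np.polyval(p,(x0+x1)/2),1),f"range {x0:.0f}..{x1:.0f} n {n}/{N}")
    return out
E
python3 - <<'E'
from h import *
for n in("w1","top"):
    P=np.load(n+".npz")["P"]; print(n)
    st=2 if n=="w1" else 3.1
    xm=.53 if n=="w1" else .63
    print("charger");edges(P,(.42,xm,-.30,-.17),.034,.043,st)
    print("pack top");edges(P,(.47,xm+.03,-.30,-.17),.09,.105,st)
    print("buttons");edges(P,(.52,xm+.03,-.30,-.17),.055,.085,st)
E
```

```text
w1
charger
ymin ang -0.69 at mid -291.8 range 448..530 n 42/43
ymax ang -0.2 at mid -187.3 range 448..526 n 40/43
xmin ang 0.3 at mid 446.9 range -290..-188 n 52/54
xmax ang -1.39 at mid 515.4 range -292..-186 n 54/54
pack top
ymin ang -0.77 at mid -265.3 range 502..558 n 29/30
ymax ang 0.47 at mid -214.4 range 502..558 n 29/30
xmin ang 0.27 at mid 500.6 range -264..-216 n 25/27
xmax ang 1.32 at mid 558.0 range -262..-214 n 25/27
buttons
ymin ang 1.46 at mid -272.0 range 532..556 n 13/13
ymax ang -1.26 at mid -207.5 range 532..556 n 13/13
xmin ang 0.32 at mid 531.2 range -272..-208 n 6/7
xmax ang 1.2 at mid 556.9 range -272..-210 n 5/7
top
charger
ymin ang 4.15 at mid -278.4 range 456..608 n 20/21
ymax ang 5.88 at mid -200.7 range 462..608 n 10/21
xmin ang 14.54 at mid 463.7 range -285..-186 n 15/28
xmax ang -4.65 at mid 601.8 range -282..-202 n 14/28
pack top
ymin ang 1.84 at mid -261.1 range 508..586 n 21/27
ymax ang 1.63 at mid -213.6 range 505..580 n 15/27
xmin ang -3.33 at mid 505.3 range -260..-214 n 10/17
xmax ang 0.8 at mid 586.6 range -260..-220 n 13/17
buttonsTraceback (most recent call last):
  File "<stdin>", line 8, in <module>
  File "h.py", line 45, in edges
    p,n,N,x0,x1=fit(a,b,f,0); out[nm]=p
                ~~~^^^^^^^^^
  File "h.py", line 42, in fit
    p=np.polyfit(xs[w],ys[w],1); r=abs(ys-np.polyval(p,xs)); w=r<max(1.0,2*np.median(r[w]))
    raise TypeError("expected non-empty vector for x")
TypeError: expected non-empty vector for x
```

```bash
python3 - <<'E'
from h import *
P=np.load("w1.npz")["P"]; im=np.load("w1.npz")["im"].astype(int)
m=(im[...,1]>im[...,0]+50)&(im[...,1]>im[...,2]+50); q=P[m]; print("green ymax",np.nanpercentile(q[:,1],[50,99]),"z",np.nanpercentile(q[:,2],[50,99]))
goto([.5445,-.2398,.12],179.6)
goto([.5445,-.2398,.055],179.6)
E
```

```text
green ymax [-0.38382123 -0.29590977] z [0.05752503 0.27460626]
now [ 0.4892 -0.2399  0.2601] [ 1.7999e+02 -5.0000e-02  1.7905e+02] t 1.35 F [ 0.4 -1.5 -0.8] op 0.0802 gf 0.0
  shift [-55.5   1.  140.1] rot [ 0.002 -0.01  -0.109]
now [ 0.4892 -0.2399  0.2601] [ 1.7999e+02 -5.0000e-02  1.7905e+02] t 1.35 F [ 0.4 -1.5 -0.8] op 0.0802 gf 0.0
  shift [-55.5   1.  205.1] rot [ 0.002 -0.01  -0.109]
```

Emit:
arm_command:
  steps:
    - {"translation": [-55, 0, 50], "rotation": [0, 0, -0.11], "claw": 78}
    - {"translation": [-55, 0, 80], "rotation": [0, 0, -0.11], "claw": 78}
    - {"translation": [-55, 0, 120], "rotation": [0, 0, -0.11], "claw": 78}
    - {"translation": [-55, 0, 140], "rotation": [0, 0, -0.11], "claw": 78}
    - {"translation": [-55, 0, 140], "rotation": [0, 0, -0.11], "claw": 78}

```text
clock: 1.85
tool_pos: [0.5411, -0.2421, 0.1167]
orientation: [179.9, -0.4, 179.4]
force: [0.2, -1.0, -0.1]
opening: 0.0779
gripper_force: 0.0
```

```bash
python3 - <<'E'
from h import *
p=[]
for i in range(3):
    o=ctrl.get_obs(); p.append(o["tool_pos"]); im,P,C,o=shot("wrist","w2")
print(np.array(p).round(4))
print("pack");edges(P,(.47,.56,-.29,-.19),.09,.105,2)
o["tool_pos"]=np.mean(p,0); goto([.5445,-.2398,.055],179.6,o)
E
```

```text
[[ 0.5411 -0.2421  0.1167]
 [ 0.5428 -0.2424  0.1193]
 [ 0.544  -0.2424  0.1209]]
pack
ymin ang -0.62 at mid -265.4 range 502..556 n 28/29
ymax ang -0.18 at mid -214.0 range 502..556 n 28/29
xmin ang 0.17 at mid 500.4 range -264..-216 n 25/27
xmax ang 0.41 at mid 554.7 range -264..-214 n 26/27
now [ 0.5426 -0.2423  0.119 ] [-1.7998e+02 -2.0000e-02  1.7947e+02] t 1.95 F [ 0.2 -0.3  0.8] op 0.0779 gf 0.0
  shift [-1.9  2.6 64. ] rot [-0.005 -0.005 -0.026]
```

View pics/w2.png

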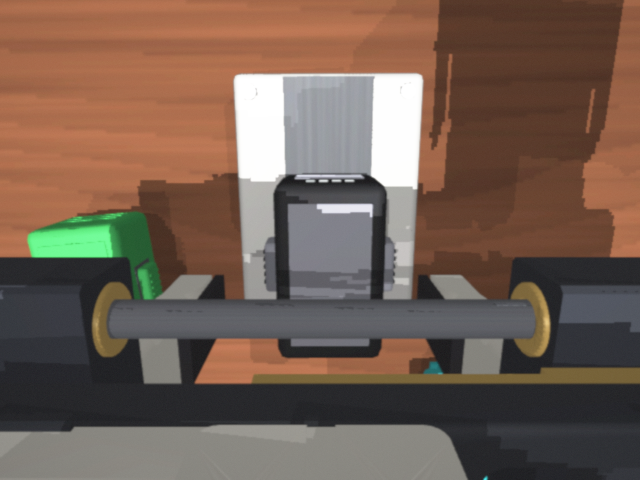

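The pack is centred at column 331, the gripper at about 322 (2.6 mm off in y, matching the numbers). I'll correct that and descend.

Emit:
arm_command:
  steps:
    - {"translation": [0, 2.5, 20], "rotation": [0, 0, -0.02], "claw": 78}
    - {"translation": [0, 2.5, 40], "rotation": [0, 0, -0.02], "claw": 78}
    - {"translation": [0, 2.5, 58], "rotation": [0, 0, -0.02], "claw": 78}
    - {"translation": [0, 2.5, 65], "rotation": [0, 0, -0.02], "claw": 78}
    - {"translation": [0, 2.5, 65], "rotation": [0, 0, -0.02], "claw": 78}

```text
clock: 2.5
tool_pos: [0.5446, -0.239, 0.0562]
orientation: [-180.0, 0.0, 179.6]
force: [-1.4, 0.1, 0.5]
opening: 0.0778
gripper_force: 0.0
```

Emit:
arm_command:
  steps:
    - {"translation": [0, 0, 0], "rotation": [0, 0, 0], "claw": 78}
    - {"translation": [0, 0, 0], "rotation": [0, 0, 0], "claw": 78}
    - {"translation": [0, 0, 0], "rotation": [0, 0, 0], "claw": 78}

```text
clock: 2.8
tool_pos: [0.545, -0.2388, 0.0565]
orientation: [-180.0, 0.1, 179.6]
force: [-0.9, -1.1, -0.5]
opening: 0.0781
gripper_force: 0.0
```

```bash
python3 - <<'E'
from h import *
p=[]
for i in range(3):
    o=ctrl.get_obs(); p.append(o["tool_pos"]); ctrl.snapshot("wrist")
print(np.array(p).round(4))
o["tool_pos"]=np.mean(p,0); goto([.5445,-.2398,.055],179.6,o)
E
```

```text
[[ 0.545  -0.2388  0.0565]
 [ 0.5448 -0.2388  0.0563]
 [ 0.5447 -0.2387  0.0561]]
now [ 0.5448 -0.2388  0.0563] [-1.7999e+02  6.0000e-02  1.7965e+02] t 2.9 F [-0.7 -0.3  0.7] op 0.0782 gf 0.0
  shift [ 0.3 -1.   1.3] rot [-0.002  0.012  0.009]
```

Close on the buttons with a small correction.

Emit:
arm_command:
  steps:
    - {"translation": [0, -1, 1], "rotation": [0, 0, 0], "claw": 78}
    - {"translation": [0, -1, 1], "rotation": [0, 0, 0], "claw": 68}
    - {"translation": [0, -1, 1], "rotation": [0, 0, 0], "claw": 50}
    - {"translation": [0, -1, 1], "rotation": [0, 0, 0], "claw": 50}
    - {"translation": [0, -1, 1], "rotation": [0, 0, 0], "claw": 50}

```text
clock: 3.45
tool_pos: [0.5445, -0.2394, 0.0549]
orientation: [180.0, 0.0, 179.7]
force: [-3.8, 5.0, 11.2]
opening: 0.0535
gripper_force: 30.0
```

Emit:
arm_command:
  steps:
    - {"translation": [0, 0, 0], "rotation": [0, 0, 0], "claw": 50}
    - {"translation": [0, 0, 0], "rotation": [0, 0, 0], "claw": 50}
    - {"translation": [0, 0, 0], "rotation": [0, 0, 0], "claw": 50}

```text
clock: 3.75
tool_pos: [0.5444, -0.2394, 0.055]
orientation: [180.0, 0.0, 179.7]
force: [-1.6, 3.6, 5.3]
opening: 0.0525
gripper_force: 30.0
```

Squeezed with 30 N on the pads. I'll slide back 66 mm.

Emit:
arm_command:
  steps:
    - {"translation": [8, 0, 0], "rotation": [0, 0, 0], "claw": 50}
    - {"translation": [20, 0, 0], "rotation": [0, 0, 0], "claw": 50}
    - {"translation": [35, 0, 0], "rotation": [0, 0, 0], "claw": 50}
    - {"translation": [50, 0, 0], "rotation": [0, 0, 0], "claw": 50}
    - {"translation": [66, 0, 0], "rotation": [0, 0, 0], "claw": 50}

```text
clock: 4.25
tool_pos: [0.4783, -0.2395, 0.055]
orientation: [-180.0, 0.1, 179.7]
force: [2.2, 0.3, 3.2]
opening: 0.0531
gripper_force: 30.0
```

Emit:
arm_command:
  steps:
    - {"translation": [0, 0, 0], "rotation": [0, 0, 0], "claw": 50}
    - {"translation": [0, 0, 0], "rotation": [0, 0, 0], "claw": 50}

```text
clock: 4.45
tool_pos: [0.4774, -0.2395, 0.0549]
orientation: [-180.0, -0.0, 179.6]
force: [-2.4, 0.4, 5.8]
opening: 0.0534
gripper_force: 30.0
```

```bash
python3 - <<'E'
from h import *
im,P,C,o=shot("wrist","w3")
print(o["tool_pos"],o["force"],o["opening"])
edges(P,(.40,.50,-.29,-.19),.09,.105,2)
E
```

```text
[ 0.47741674 -0.23952359  0.05492118] [-2.35919136  0.41798245  5.81462546] 0.053372473860964914
ymin ang -7.85 at mid -268.7 range 434..484 n 18/25
ymax ang 6.47 at mid -213.5 range 434..484 n 15/25
xmin ang 0.1 at mid 433.4 range -264..-218 n 24/32
xmax ang 0.37 at mid 486.3 range -264..-214 n 24/32
```

Emit:
arm_command:
  steps:
    - {"translation": [0, 0, -15], "rotation": [0, 0, 0], "claw": 50}
    - {"translation": [0, 0, -45], "rotation": [0, 0, 0], "claw": 50}
    - {"translation": [0, 0, -90], "rotation": [0, 0, 0], "claw": 50}
    - {"translation": [0, 0, -130], "rotation": [0, 0, 0], "claw": 50}
    - {"translation": [0, 0, -150], "rotation": [0, 0, 0], "claw": 50}

```text
clock: 5.0
tool_pos: [0.4793, -0.2396, 0.2075]
orientation: [-180.0, 0.2, 179.7]
force: [1.1, 0.5, -3.4]
opening: 0.0529
gripper_force: 30.0
```

```bash
python3 - <<'E'
from h import *
goto([.40,.171,.21],-175.3)
E
```

```text
now [ 0.4793 -0.2396  0.2075] [-179.96    0.18  179.65] t 5.0 F [ 1.1  0.5 -3.4] op 0.0529 gf 30.0
  shift [ 81.8 410.1  -3.1] rot [-0.01   0.035 -1.01 ]
```

Emit:
arm_command:
  steps:
    - {"translation": [5, 25, 0], "rotation": [0, 0, -0.1], "claw": 50}
    - {"translation": [15, 70, 0], "rotation": [0, 0, -0.2], "claw": 50}
    - {"translation": [24, 118, 0], "rotation": [0, 0, -0.3], "claw": 50}
    - {"translation": [33, 165, 0], "rotation": [0, 0, -0.4], "claw": 50}
    - {"translation": [42, 205, 0], "rotation": [0, 0, -0.5], "claw": 50}

```text
clock: 5.5
tool_pos: [0.4364, -0.0323, 0.2038]
orientation: [180.0, -0.1, -177.9]
force: [1.6, 1.2, -3.6]
opening: 0.0532
gripper_force: 30.0
```

Emit:
arm_command:
  steps:
    - {"translation": [8, 45, 0], "rotation": [0, 0, -0.1], "claw": 50}
    - {"translation": [18, 90, 0], "rotation": [0, 0, -0.2], "claw": 50}
    - {"translation": [28, 135, 0], "rotation": [0, 0, -0.3], "claw": 50}
    - {"translation": [36, 175, 0], "rotation": [0, 0, -0.4], "claw": 50}
    - {"translation": [40, 202, -3], "rotation": [0, 0, -0.5], "claw": 50}

```text
clock: 6.0
tool_pos: [0.3886, 0.1682, 0.2067]
orientation: [-180.0, -0.1, -175.3]
force: [0.6, -0.2, -3.5]
opening: 0.0532
gripper_force: 30.0
```

Emit:
arm_command:
  steps:
    - {"translation": [0, 0, 0], "rotation": [0, 0, 0], "claw": 50}
    - {"translation": [0, 0, 0], "rotation": [0, 0, 0], "claw": 50}

```text
clock: 6.2
tool_pos: [0.3894, 0.1665, 0.2067]
orientation: [-179.9, -0.1, -175.3]
force: [-0.5, -0.4, -3.1]
opening: 0.0529
gripper_force: 30.0
```

```bash
python3 - <<'E'
from h import *
im,P,C,o=shot("wrist","w4")
goto([.40,.171,.21],-175.3)
print("base");edges(P,(.36,.58,.10,.26),.026,.037,2)
print("pack");edges(P,(.32,.43,.12,.22),.235,.265,2)
E
```

```text
now [0.3896 0.1659 0.2068] [-1.7994e+02 -9.0000e-02 -1.7534e+02] t 6.25 F [ 0.1 -0.2 -3.3] op 0.053 gf 30.0
  shift [-10.8   4.2  -3.2] rot [-0.012 -0.017 -0.008]
baseTraceback (most recent call last):
  File "<stdin>", line 4, in <module>
  File "h.py", line 45, in edges
    p,n,N,x0,x1=fit(a,b,f,0); out[nm]=p
                ~~~^^^^^^^^^
  File "h.py", line 42, in fit
    p=np.polyfit(xs[w],ys[w],1); r=abs(ys-np.polyval(p,xs)); w=r<max(1.0,2*np.median(r[w]))
    raise TypeError("expected non-empty vector for x")
TypeError: expected non-empty vector for x
```

View pics/w4.png

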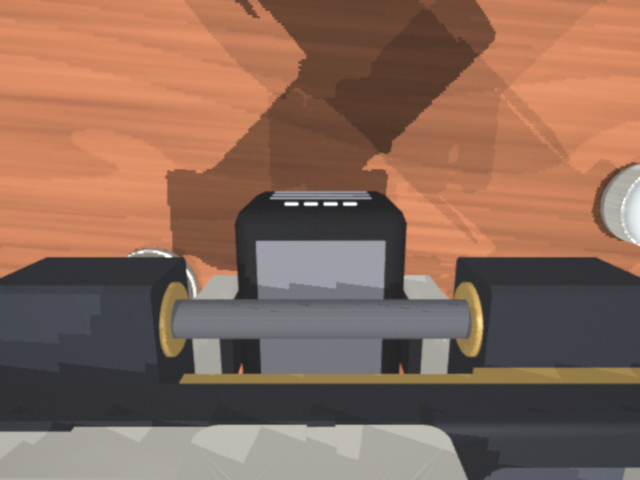

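The wrist image shows the pack held straight in the grip (columns 238–405), but the light is hidden ahead of the gripper. I'll move forward over it.

Emit:
arm_command:
  steps:
    - {"translation": [-30, 0, -15], "rotation": [0, 0, 0], "claw": 50}
    - {"translation": [-65, 0, -40], "rotation": [0, 0, 0], "claw": 50}
    - {"translation": [-100, 0, -55], "rotation": [0, 0, 0], "claw": 50}
    - {"translation": [-125, 0, -55], "rotation": [0, 0, 0], "claw": 50}
    - {"translation": [-125, 0, -55], "rotation": [0, 0, 0], "claw": 50}

```text
clock: 6.75
tool_pos: [0.5173, 0.1752, 0.2614]
orientation: [-179.9, -0.1, -175.6]
force: [-1.1, -0.5, -3.6]
opening: 0.0527
gripper_force: 30.0
```

Emit:
arm_command:
  steps:
    - {"translation": [0, 0, 0], "rotation": [0, 0, 0], "claw": 50}
    - {"translation": [0, 0, 0], "rotation": [0, 0, 0], "claw": 50}
    - {"translation": [0, 0, 0], "rotation": [0, 0, 0], "claw": 50}

```text
clock: 7.05
tool_pos: [0.514, 0.1759, 0.2625]
orientation: [-180.0, -0.0, -175.4]
force: [-0.1, 0.3, -3.0]
opening: 0.0531
gripper_force: 30.0
```

```bash
python3 - <<'E'
from h import *
im,P,C,o=shot("wrist","w5")
print(o["tool_pos"],o["orientation"])
print("base");edges(P,(.36,.52,.09,.26),.026,.037,2)
x=o["tool_pos"][0]
print("pack");edges(P,(x-.06,x+.02,.12,.24),o["tool_pos"][2]+.033,o["tool_pos"][2]+.05,2)
E
```

```text
[0.51400795 0.17590479 0.26251845] [-1.79998633e+02 -1.27725147e-02 -1.75367124e+02]
base
ymin ang 4.5 at mid 123.9 range 424..504 n 41/46
ymax ang 4.57 at mid 226.5 range 418..498 n 41/46
xmin ang -4.13 at mid 416.8 range 122..220 n 50/54
xmax ang -4.57 at mid 500.6 range 128..228 n 44/54
pack
ymin ang -2.96 at mid 145.1 range 474..522 n 16/29
ymax ang 5.96 at mid 199.1 range 470..522 n 16/29
xmin ang -4.57 at mid 470.1 range 148..194 n 24/31
xmax ang -3.89 at mid 523.1 range 148..202 n 25/31
```

View pics/w5.png

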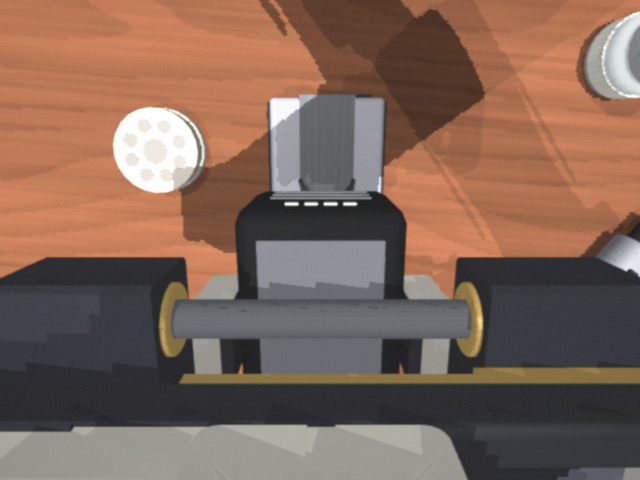

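The base rear edge is at row 97 (columns 268–385), with the shoe floor strip centred at about column 327. The estimate is light_home ≈ (510.5, 179.9), yaw 4.5°, and apron ≈ (446.6, 174.9).

```bash
python3 - <<'E'
from h import *
P=np.load("w5.npz")["P"]; 
for s in((.43,.47,.16,.185),(.43,.47,.13,.145),(.43,.47,.205,.22)):
    m=(P[...,0]>s[0])&(P[...,0]<s[1])&(P[...,1]>s[2])&(P[...,1]<s[3])&(P[...,2]<.06); print(np.nanmedian(P[m][:,2]))
goto([.4466,.1749,.10],-175.5)
goto([.4466,.1749,.052],-175.5)
E
```

```text
0.03215502756507238
0.031741199972513456
0.03175254020242335
now [0.5141 0.1762 0.2627] [ 1.7999e+02  1.0000e-02 -1.7534e+02] t 7.1 F [ 0.1  0.4 -2.9] op 0.0526 gf 30.0
  shift [ 67.4   4.2 162.7] rot [0.002 0.002 0.031]
now [0.5141 0.1762 0.2627] [ 1.7999e+02  1.0000e-02 -1.7534e+02] t 7.1 F [ 0.1  0.4 -2.9] op 0.0526 gf 30.0
  shift [ 67.4   4.2 210.7] rot [0.002 0.002 0.031]
```

Emit:
arm_command:
  steps:
    - {"translation": [30, 4, 35], "rotation": [0, 0, 0.03], "claw": 50}
    - {"translation": [60, 4, 75], "rotation": [0, 0, 0.03], "claw": 50}
    - {"translation": [67.4, 4, 120], "rotation": [0, 0, 0.03], "claw": 50}
    - {"translation": [67.4, 4, 155], "rotation": [0, 0, 0.03], "claw": 50}
    - {"translation": [67.4, 4, 180], "rotation": [0, 0, 0.03], "claw": 50}

```text
clock: 7.6
tool_pos: [0.4458, 0.1746, 0.0811]
orientation: [-180.0, -0.0, -175.4]
force: [-0.6, 0.0, -3.2]
opening: 0.0531
gripper_force: 30.0
```

Emit:
arm_command:
  steps:
    - {"translation": [0, 0, 0], "rotation": [0, 0, 0], "claw": 50}
    - {"translation": [0, 0, 0], "rotation": [0, 0, 0], "claw": 50}
    - {"translation": [0, 0, 0], "rotation": [0, 0, 0], "claw": 50}

```text
clock: 7.9
tool_pos: [0.4482, 0.1759, 0.0843]
orientation: [179.9, 0.1, -175.5]
force: [-0.5, 0.1, -3.5]
opening: 0.0528
gripper_force: 30.0
```

```bash
python3 - <<'E'
from h import *
goto([.4466,.1749,.051],-175.5)
ctrl.snapshot("wrist")
goto([.4466,.1749,.051],-175.5)
E
```

```text
now [0.4482 0.1759 0.0843] [ 1.7991e+02  1.4000e-01 -1.7548e+02] t 7.9 F [-0.5  0.1 -3.5] op 0.0528 gf 30.0
  shift [ 1.8 -0.9 33.3] rot [0.018 0.028 0.005]
now [0.4482 0.1759 0.0843] [ 1.7989e+02  1.5000e-01 -1.7548e+02] t 7.95 F [-0.8  0.6 -4.2] op 0.0527 gf 30.0
  shift [ 1.8 -0.9 33.3] rot [0.021 0.03  0.003]
```

Emit:
arm_command:
  steps:
    - {"translation": [1.8, -0.9, 15], "rotation": [0, 0, 0], "claw": 50}
    - {"translation": [1.8, -0.9, 26], "rotation": [0, 0, 0], "claw": 50}
    - {"translation": [1.8, -0.9, 32], "rotation": [0, 0, 0], "claw": 50}
    - {"translation": [1.8, -0.9, 34.5], "rotation": [0, 0, 0], "claw": 50}
    - {"translation": [1.8, -0.9, 34.5], "rotation": [0, 0, 0], "claw": 50}

```text
clock: 8.45
tool_pos: [0.4463, 0.1743, 0.049]
orientation: [180.0, 0.1, -175.5]
force: [-0.4, -1.4, 3.1]
opening: 0.053
gripper_force: 30.0
```

Emit:
arm_command:
  steps:
    - {"translation": [0, 0, 0], "rotation": [0, 0, 0], "claw": 50}
    - {"translation": [0, 0, 0], "rotation": [0, 0, 0], "claw": 50}
    - {"translation": [0, 0, 0], "rotation": [0, 0, 0], "claw": 50}

```text
clock: 8.75
tool_pos: [0.4463, 0.1743, 0.0489]
orientation: [180.0, 0.1, -175.5]
force: [-0.6, -1.6, 6.7]
opening: 0.053
gripper_force: 30.0
```

```bash
python3 - <<'E'
from h import *
im,P,C,o=shot("wrist","w6")
goto([.4466,.1749,.049],-175.5)
goto([.5105,.1799,.0495],-175.5)
print(o["moment"])
E
```

```text
now [0.4463 0.1743 0.0489] [ 1.7997e+02  8.0000e-02 -1.7548e+02] t 8.8 F [ 0.2 -1.3  6.2] op 0.0534 gf 30.0
  shift [-0.4  0.5 -0.1] rot [0.006 0.017 0.005]
now [0.4463 0.1743 0.0489] [ 1.7997e+02  8.0000e-02 -1.7548e+02] t 8.8 F [ 0.2 -1.3  6.2] op 0.0534 gf 30.0
  shift [-64.5   0.5  -0.5] rot [0.006 0.017 0.005]
[-0.65899447  0.26004467  0.04061497]
```

View pics/w6.png

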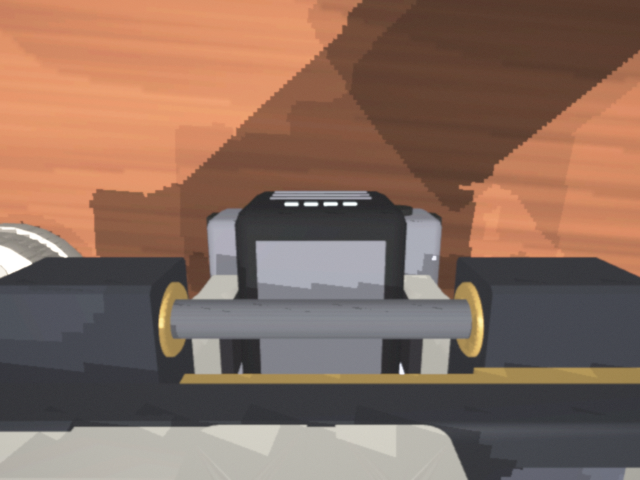

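Lowered onto the apron with gentle contact. The base spans columns 208–440 (centre 324) against the pack at 321.5, so it needs about +0.8 mm in tool y. I'll slide on in part and check.

Emit:
arm_command:
  steps:
    - {"translation": [0, 0.8, -0.5], "rotation": [0, 0, 0], "claw": 50}
    - {"translation": [-10, 0.8, -0.5], "rotation": [0, 0, 0], "claw": 50}
    - {"translation": [-20, 0.8, -0.5], "rotation": [0, 0, 0], "claw": 50}
    - {"translation": [-30, 0.8, -0.5], "rotation": [0, 0, 0], "claw": 50}
    - {"translation": [-38, 0.8, -0.5], "rotation": [0, 0, 0], "claw": 50}

```text
clock: 9.3
tool_pos: [0.4849, 0.1782, 0.0489]
orientation: [180.0, 0.0, -175.5]
force: [-2.9, -0.1, 7.6]
opening: 0.0529
gripper_force: 30.0
```

Emit:
arm_command:
  steps:
    - {"translation": [-7, 0, 0], "rotation": [0, 0, 0], "claw": 50}
    - {"translation": [-12, 0, 0], "rotation": [0, 0, 0], "claw": 50}
    - {"translation": [-12, 0, 0], "rotation": [0, 0, 0], "claw": 50}

```text
clock: 9.6
tool_pos: [0.4974, 0.1792, 0.0489]
orientation: [180.0, 0.1, -175.5]
force: [1.2, -1.2, 4.4]
opening: 0.0532
gripper_force: 30.0
```

```bash
python3 - <<'E'
from h import *
im,P,C,o=shot("wrist","w7")
print("base");edges(P,(.40,.46,.09,.26),.026,.037,2)
print("pack");edges(P,(.43,.5,.12,.24),.083,.095,2)
goto([.5105,.1799,.0495],-175.5); print(o["moment"])
E
```

```text
base
ymin ang 3.53 at mid 122.0 range 422..458 n 19/24
ymax ang 4.81 at mid 225.5 range 416..460 n 23/24
xmin ang -4.53 at mid 416.2 range 122..222 n 51/53
xmax ang -0.81 at mid 457.7 range 124..226 n 52/53
pack
ymin ang 0.48 at mid 149.6 range 456..500 n 19/22
ymax ang 5.11 at mid 201.2 range 454..480 n 14/22
xmin ang -4.31 at mid 453.4 range 152..198 n 24/29
xmax ang -0.08 at mid 499.9 range 150..206 n 29/29
now [0.4974 0.1792 0.049 ] [ 1.7997e+02  1.1000e-01 -1.7550e+02] t 9.65 F [ 1.2 -1.2  4.3] op 0.0531 gf 30.0
  shift [-13.1  -0.3  -0.5] rot [ 0.006  0.023 -0.001]
[-0.46790112 -0.4734767   0.03755562]
```

Emit:
arm_command:
  steps:
    - {"translation": [-5, 0, 0], "rotation": [0, 0, 0], "claw": 50}
    - {"translation": [-9, 0, 0], "rotation": [0, 0, 0], "claw": 50}
    - {"translation": [-11, 0, 0], "rotation": [0, 0, 0], "claw": 50}
    - {"translation": [-12.5, 0, 0], "rotation": [0, 0, 0], "claw": 50}
    - {"translation": [-12.5, 0, 0], "rotation": [0, 0, 0], "claw": 50}

```text
clock: 10.15
tool_pos: [0.5089, 0.1799, 0.0489]
orientation: [180.0, 0.0, -175.5]
force: [-1.3, -0.5, 7.4]
opening: 0.053
gripper_force: 30.0
```

Emit:
arm_command:
  steps:
    - {"translation": [-1, 0, 0], "rotation": [0, 0, 0], "claw": 50}
    - {"translation": [-1, 0, 0], "rotation": [0, 0, 0], "claw": 50}
    - {"translation": [-1, 0, 0], "rotation": [0, 0, 0], "claw": 50}

```text
clock: 10.45
tool_pos: [0.5097, 0.1799, 0.0489]
orientation: [180.0, 0.0, -175.5]
force: [-2.0, 0.0, 7.8]
opening: 0.0536
gripper_force: 30.0
```

Emit:
arm_command:
  steps:
    - {"translation": [-0.7, 0, 0], "rotation": [0, 0, 0], "claw": 50}
    - {"translation": [-1.4, 0, 0], "rotation": [0, 0, 0], "claw": 50}
    - {"translation": [-1.4, 0, 0], "rotation": [0, 0, 0], "claw": 50}

```text
clock: 10.75
tool_pos: [0.5111, 0.18, 0.0489]
orientation: [180.0, 0.0, -175.5]
force: [-2.8, -0.5, 7.5]
opening: 0.0535
gripper_force: 30.0
```

Emit:
arm_command:
  steps:
    - {"translation": [-0.7, 0, 0], "rotation": [0, 0, 0], "claw": 50}
    - {"translation": [-0.7, 0, 0], "rotation": [0, 0, 0], "claw": 50}

```text
clock: 10.95
tool_pos: [0.5117, 0.1801, 0.0489]
orientation: [180.0, 0.0, -175.5]
force: [-2.6, -1.1, 7.9]
opening: 0.0531
gripper_force: 30.0
```

Emit:
arm_command:
  steps:
    - {"translation": [-0.8, 0, 0], "rotation": [0, 0, 0], "claw": 50}
    - {"translation": [-0.8, 0, 0], "rotation": [0, 0, 0], "claw": 50}

```text
clock: 11.15
tool_pos: [0.5121, 0.1801, 0.0489]
orientation: [180.0, -0.0, -175.5]
force: [-5.1, 0.1, 8.6]
opening: 0.0535
gripper_force: 30.0
```

Emit:
arm_command:
  steps:
    - {"translation": [-0.8, 0, 0], "rotation": [0, 0, 0], "claw": 50}
    - {"translation": [-0.8, 0, 0], "rotation": [0, 0, 0], "claw": 50}

```text
clock: 11.35
tool_pos: [0.5122, 0.1801, 0.0489]
orientation: [-180.0, -0.1, -175.5]
force: [-8.3, 1.1, 11.6]
opening: 0.053
gripper_force: 30.0
```

The TCP has stopped at 0.5122 with force rising, so the pack is at the end stop. One more nudge, then open.

Emit:
arm_command:
  steps:
    - {"translation": [-1, 0, 0], "rotation": [0, 0, 0], "claw": 50}
    - {"translation": [-1, 0, 0], "rotation": [0, 0, 0], "claw": 50}

```text
clock: 11.55
tool_pos: [0.5123, 0.18, 0.0488]
orientation: [-180.0, -0.2, -175.5]
force: [-12.6, 2.7, 15.7]
opening: 0.0534
gripper_force: 30.0
```

Emit:
arm_command:
  steps:
    - {"translation": [0, 0, 0], "rotation": [0, 0, 0], "claw": 60}
    - {"translation": [0, 0, 0], "rotation": [0, 0, 0], "claw": 70}
    - {"translation": [0, 0, 0], "rotation": [0, 0, 0], "claw": 80}
    - {"translation": [0, 0, 0], "rotation": [0, 0, 0], "claw": 80}
    - {"translation": [0, 0, 0], "rotation": [0, 0, 0], "claw": 80}

```text
clock: 12.05
tool_pos: [0.5139, 0.1802, 0.0484]
orientation: [180.0, 0.0, -175.5]
force: [-0.5, 0.1, -0.6]
opening: 0.0791
gripper_force: 0.0
```

Emit:
arm_command:
  steps:
    - {"translation": [0, 0, -25], "rotation": [0, 0, 0], "claw": 80}
    - {"translation": [0, 0, -65], "rotation": [0, 0, 0], "claw": 80}
    - {"translation": [0, 0, -105], "rotation": [0, 0, 0], "claw": 80}
    - {"translation": [0, 0, -120], "rotation": [0, 0, 0], "claw": 80}
    - {"translation": [0, 0, -120], "rotation": [0, 0, 0], "claw": 80}

```text
clock: 12.55
tool_pos: [0.5151, 0.1811, 0.1716]
orientation: [179.8, 0.3, -175.5]
force: [-0.4, 0.2, 0.7]
opening: 0.0797
gripper_force: 0.0
```

```bash
python3 - <<'E'
from h import *
ctrl.snapshot("wrist"); im,P,C,o=shot("wrist","w8")
print(o["tool_pos"])
print("base");edges(P,(.40,.46,.09,.26),.026,.037,2)
print("pack");edges(P,(.44,.53,.12,.24),.083,.097,2)
print("buttons");edges(P,(.48,.53,.12,.24),.055,.075,2)
E
```

```text
[0.5140937  0.18056637 0.16967533]
base
ymin ang 4.54 at mid 122.1 range 424..460 n 19/24
ymax ang 4.69 at mid 225.2 range 416..460 n 23/24
xmin ang -4.44 at mid 416.6 range 122..222 n 51/53
xmax ang 0.02 at mid 459.8 range 124..226 n 52/53
pack
ymin ang 4.3 at mid 151.9 range 472..530 n 30/33
ymax ang 4.43 at mid 203.4 range 470..530 n 31/33
xmin ang -4.6 at mid 468.3 range 152..198 n 24/29
xmax ang 0.04 at mid 529.8 range 154..206 n 27/29
buttons
ymin ang -84.2 at mid 175.5 range 496..502 n 2/2
ymax ang -84.11 at mid 179.4 range 496..502 n 2/2
xmin ang -4.58 at mid 498.8 range 148..206 n 3/3
xmax ang -4.76 at mid 499.3 range 148..206 n 3/3
```

View pics/w8.png

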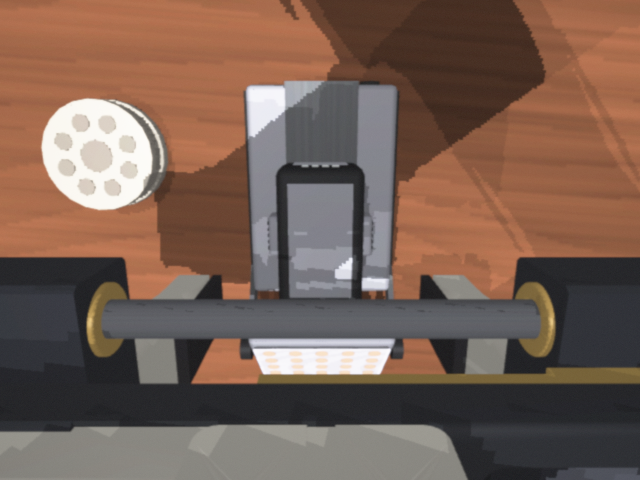

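The wrist view shows the pack on the light's shoe, with the ribbed buttons protruding at (273,233) and (369,233). I'll check the button width and clear the gripper further.

```bash
python3 - <<'E'
from h import *
def w(n,x0,x1,y,yaw,z0,z1):
    P=np.load(n+".npz")["P"].reshape(-1,3); c,s=np.cos(np.radians(yaw)),np.sin(np.radians(yaw))
    q=P[(P[:,0]>x0)&(P[:,0]<x1)&(P[:,2]>z0)&(P[:,2]<z1)]; q=q[abs(q[:,1]-y)<.045]
    v=(-s*q[:,0]+c*q[:,1])*1000; print(n,len(v),np.percentile(v,[1,99]),np.ptp(np.percentile(v,[1,99])))
w("w1",.535,.555,-.2398,-.4,.06,.087)
w("w2",.535,.555,-.2398,-.4,.06,.087)
w("w8",.501,.521,.180,4.5,.054,.081)
goto([.40,.17,.25],-175.5)
E
```

```text
w1 308 [-269.13167454 -203.24108725] 65.89058729001187
w2 805 [-269.0253236  -202.87283904] 66.15248456216358
w8 571 [104.80457061 170.71471636] 65.91014574266956
now [0.5134 0.1801 0.1684] [ 1.7997e+02  2.0000e-02 -1.7553e+02] t 12.65 F [-1.  -0.3 -0.9] op 0.0799 gf 0.0
  shift [113.8  -1.1 -81.6] rot [ 0.006  0.003 -0.005]
```

The buttons measure 65.9 mm across, the same as when latched on the charger, so the pack is home and latched. The gripper is clear, so I'll hand in.

```bash
python3 -c "
from plant import ctrl
print(ctrl.close_job())"
```

```text
the job is handed in; nothing more can be done
None
```

The pack is off the charger and pushed to the end stop of the work light's shoe, both side buttons have sprung out (about 66 mm across, as on the charger), and the job was handed in at about 12.7 s; no verdict came back.

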